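# Open the ratchet jar clamp

## Task

The white jar with the blue lid is held in the green quick-release bench clamp and is to be freed so that it can be taken out. With the fingertips, press the red release paddle on the sliding jaw down and, keeping it down, push the jaw back along its bed by the wall behind the paddle until it is fully open against the end stop; then let go of the paddle, so that the ratchet locks there, and draw clear. Press and push only, grasp and lift nothing: the jar stays standing in its V, and the bottles and other things around are left alone.

Things in the scene. Friction and masses are not known exactly. Their poses are not given: they have to be found in the camera images.
- clamp: green and silver bench clamp for jars, fixed to the table. Bed: flat aluminium rail 355 x 80 x 18 mm with a toothed rack sunk in its middle groove. Origin on the table at the bed's middle; +x along the bed, the way the sliding jaw opens; z up. Fixed V jaw (70 mm high) at the -x end, low end stop (38 mm high) at the +x end.
- jaw (a joint): sliding jaw's position in m along the clamp's +x: 0 closed, 0.115 fully open against the end stop; starts at about 0.005 to 0.017, its sprung pad on the jar. A pawl in the rack (teeth 6 mm apart) lets it slide shut but not open unless the release is pressed; with the release down it slides with about 3 N and stays where left.
- release (a joint): angle in rad of the red release rocker on the jaw: 0 up, 0.20 down on its stop; above 0.12 the pawl is out of the rack. A spring returns it, and the pawl then locks in the next tooth. At release_pad it takes about 5 N (4 mm) to free the pawl, 6 to 7 N (6 mm) to press it fully down. Its pivot lies 30 mm along +x from release_pad, 20 mm lower.
- release_pad (a point): top of the red ribbed thumb paddle, on its middle line; moves with it. Paddle: 46 mm wide (clamp y), from 33 mm on the -x side of this point to 15 mm on its +x side, 44 mm above the table when up. It lies in a pocket 54 mm long (clamp x), open at both sides, between the jaw plate (66 mm high) at -x and the thumb wall at +x.
- thumb_wall (a point): middle of the ribbed face of the green thumb wall, which is part of the sliding jaw and faces -x; 70 mm wide, 47 to 69 mm above the table, 17 mm along +x from release_pad. Fingertips that hold the paddle down just in front of it push the jaw open against this face.
- sample_jar: white jar with a blue screw lid, 56 mm across, 72 mm tall, standing on the clamp's bed in the V of the fixed jaw. Origin at the centre of its underside, 18 mm above the table; z up.
- parts_bag: clear plastic bag of parts, heavy, standing upright to the left of the clamp: 74 mm thick, 169 mm wide along its y, 216 mm tall. Origin at the centre of its underside. Not part of the job: an obstacle to pass over or round, for it often stands between the arm and the clamp at the start.
- jar_seat (a point): where the centre of the jar's underside belongs: on the bed, in the V of the fixed jaw (fixed to the clamp).
- amber_bottle: bystander, small amber dropper bottle with a black cap, 39 mm across and 89 mm tall, loose on the table; origin at the centre of its underside. Not part of the job.
- red_bottle: bystander, small bottle with red contents and a white cap, 42 mm across and 94 mm tall, loose on the table; origin at the centre of its underside. Not part of the job.
- yellow_cap_bottle: bystander, small clear bottle with a yellow cap, 44 mm across and 107 mm tall, loose on the table; origin at the centre of its underside. Not part of the job.
- glass_bottle: bystander, frosted bottle, 66 mm across and 178 mm tall, loose on the table; origin at the centre of its underside. Not part of the job.
- rubber_stopper: bystander, red-brown rubber stopper, 39 mm across and 30 mm tall, loose on the table; origin at the centre of its underside. Not part of the job.
- tube_block_blue: bystander, blue cooling block with coloured micro tubes, 52 x 100 x 34 mm, loose on the table; origin at the centre of its underside. Not part of the job.
Mind the look-alikes: they are no part of the job. What is shaped like the sample_jar but turquoise is not meant.

How it is judged (in metres and radians):
On the way, in this order (a step that is already met when the one before it is completed fails the run):
1. the release is pressed until the pawl is out of the rack, while the jaw still stands at the jar (value of joint release above 0.1 rad and value of joint jaw below 0.04 m), for 0.1 s.
2. the fingers push the jaw fully open, against the end stop (value of joint jaw above 0.109 m and contact force between the fingers and jaw above 0.3 N), for 0.1 s.
At the end, for the whole second after the job is handed in: the sliding jaw stands within 6 mm of its end stop (joint above 0.109 m), the release is up again with the pawl in the rack (below 0.06 rad), and the jar stands at rest in the V: within 15 mm of its seat, upright within 0.2 rad, not lifted (value of joint jaw above 0.109 m and value of joint release below 0.06 rad and not (horizontal distance between sample_jar and jar_seat above 0.015 m or angle between sample_jar's own z axis and vertical above 0.2 rad or z of sample_jar in the frame of jar_seat above 0.01 m) and linear speed of sample_jar below 0.02 m/s); the robot touches nothing.
It fails at once if the jar is tipped, lifted by 10 mm or taken 15 mm out of the V (horizontal distance between sample_jar and jar_seat above 0.015 m or angle between sample_jar's own z axis and vertical above 0.2 rad or z of sample_jar in the frame of jar_seat above 0.01 m).
It fails at once if a bystander is moved by more than 20 mm (distance of any of amber_bottle, red_bottle, yellow_cap_bottle, glass_bottle, rubber_stopper, tube_block_blue from where it was at the start of the episode above 0.02 m).
It also fails if it takes over 42 s, if anything falls off the work surface, if the arm or the gripper's body presses on something with over 40 N, if the wrist force passes 120 N, or if a joint passes its speed limit or range.

## Robot

A 6-joint arm with a two-finger parallel gripper is mounted at the origin on the work surface; the furniture and walls round the work are solid. World frame = base frame: x ahead of the robot, y to its left, z up, the work surface at z = 0. Lengths are in m, angles in degrees, forces in N, time in s.
With the tool pointing down it reaches from about 0.375 to 0.9 m from the base axis. Payload 3.1 kg.
Tool frame: the origin (TCP) lies on the centre line of the jaws, within the pads' length; the fingertips stand 17 mm ahead of it and the grasp point (between the pads) lies 2 mm behind it; z points along the fingers, y is the line along which they close (so a half turn about z gives the same grasp; the last joint's range is limited). The gripper opens to 87 mm and grips with 3 to 60 N. Pads are 19 mm wide; open, the fingers measure 117 mm over their backs; the gripper's body (75 mm by 190 mm) begins 51 mm behind the grasp point.
Start: joints at [-78.868, 30.224, 82.088, -0, 67.689, -10.227], TCP at [0.228, -0.582, 0.24] pointing down, gripper open.
Joint ranges: [-176.69, 176.69], [-43.24, 126.21], [12.49, 139.97], [-82, 262], [0, 151.66], [-163.58, 163.58]. Speed limits (degrees/s): [159.86, 159.86, 180, 180, 180, 180].

## Interface

Orientations are given as a 3x3 rotation matrix whose columns are the frame's x, y, z axes.
In Python, from rig import bot, imaging, finder gives the robot as it stands. The module is installed in compiled form; this text tells all that it offers.
- The arm moves only by the tool play_rows, never from a script. Its argument "motion" is a list that holds one entry, the list of rows, each a list of 6 numbers: the shift along the tool's x, y, z in a scale on which 1.0 is 0.75 m, then the turn, a rotation vector about the tool's x, y, z in fractions of the full range, 1 being 90 degrees. In form: [[[dx, dy, dz, wx, wy, wz], ...]]. A call has 1 to 8 rows; each row is the pose to reach, as a shift and turn from the pose commanded when the call began, along the tool's axes at that moment; what a row does not reach only later rows make up. A row lasts 1/12 s, in which the tool goes at most 41.7 mm and 7.16 degrees, less where a joint would pass 70% of its speed; a pose out of reach is approached as far as the arm can. A shift or turn number past 1, either way, is cut back to 1. A call with a gripper value outside its range is refused whole. "fingers" is the finger opening in m, from 0 to 0.087, set as the call begins (left out, the last holds). The fingers move at their own pace and stop on an object; the grip force is fixed at half the most. Time passes only in rows, so rows that repeat a pose let the fingers close. It gives the time, the measured TCP pose, the force, the opening and the grip force at its end, in the units of the state.
- bot.read_state(): the state, without advancing time (a new reading comes with each control period).
- imaging.capture(name): name is "scene" or "top" or "wrist"; returns a dict with "frame" (400x640x3 uint8, red, green, blue), "camera_matrix" (3x3 intrinsics, pixels), "R" (3x3) and "t" (3): a world point X has camera coordinates R X + t. Camera axes: x right, y down, z forward; pixel columns grow to the right and rows downward; lengths in m; the calibration is good to about 2 mm. The wrist camera is an equidistant fisheye: a pixel r from the principal point sees the ray r / f radians off the axis. A picture is of the moment at which its call begins. There is no depth.
- bot.hand_in(): hands the job in; it is judged then, once.
Trained networks look in the newest picture that a camera, given by its name, has taken for a name from the list of things; names that differ only in an ending like _2 or _b are one class to them, and where a whole thing is asked for, a point or a joint stands for the part that bears it (a point fixed in the world has none). Each returns a list of dicts, best first, with "confidence" (0 to 1); they miss things now and then, are a little off and sometimes report something else, mostly with a low value. They report only what shows in the picture. A call takes as long as a camera call. They do not tell look-alikes from the thing itself.
- finder.recognise(camera, name): "at" ([x, y, z] in m, in world coordinates, good to about 4 mm: the middle of the surface that is visible of it).
- finder.outline_of(camera, name): "pixels" (400x640 bool, what is visible of it).
The state is a dict: "time_s": time; "joint_positions": joint angles; "qvel": joint speeds; "tau": joint torques, N m; "position": TCP position; "tcp_rot": TCP orientation; "force": force on the tool from outside, world axes, zero at the start; "moment": the same for the moment, N m; "opening": opening from 0.0 (shut) to 1.0 (fully open); "grasp_force": force on a finger pad.
Only numpy, scipy, OpenCV 4.12 (cv2) and the standard library are available. Lean on these libraries where they do the work, as an engineer would, in place of code of your own. Each camera call takes 0.05 s, during which the arm holds its last target. There are 200 camera calls.

## Working session

There is one attempt and no reset: what is moved stays moved. The work goes in short steps, Python scripts to look and compute and a tool call to move; the robot and the scene stay as the last step left them, time stands still between calls to the robot, and variables do not carry over. Pictures are saved under pics/ and viewed, at most 10 in all, crops included, and the job is handed in when it is done.

Besides the shell and the picture viewer there is one more tool, called after "Emit:" by a JSON object that holds its "method" and its "body". play_rows: Moves the arm, as the interface text tells. Its arguments: {"type":"object","properties":{"motion":{"type":"array"},"fingers":{"type":"number"}},"required":["motion"]}

```bash
mkdir -p pics; cat > h.py <<'E'
from rig import bot, imaging, finder
import numpy as np, cv2
def snap(c,fn=None):
    d=imaging.capture(c)
    if fn: cv2.imwrite('pics/'+fn,d['frame'][:,:,::-1])
    return d
def proj(d,X):
    p=d['camera_matrix']@(d['R']@np.array(X)+d['t']); return (p[:2]/p[2]).round(0)
E
python3 - <<'E'
from h import *
np.set_printoptions(precision=3,suppress=True)
for c in ['scene','top']:
    d=snap(c,c+'0.png'); print(c,d['R'].tolist(),d['t'])
    for n in ['clamp','release_pad','thumb_wall','sample_jar','parts_bag','amber_bottle','red_bottle','yellow_cap_bottle','glass_bottle','rubber_stopper','tube_block_blue']:
        for r in finder.recognise(c,n)[:3]: print(n,np.array(r['at']).round(3),round(r['confidence'],2),proj(d,r['at']))
s=bot.read_state();print(s['position'],s['tcp_rot'],s['time_s'])
E
```

```text
scene [[-0.5637519202954546, -0.8259091406094821, 0.0076068272554528655], [-0.5342740311651567, 0.3576322029360214, -0.7659311111618732], [0.6298690593970468, -0.43585926499368516, -0.6428776470942538]] [0.35  0.312 0.891]
clamp [ 0.574 -0.121  0.035] 0.64 [357. 189.]
release_pad [ 0.551 -0.152  0.042] 0.46 [369. 187.]
thumb_wall [ 0.54  -0.128  0.034] 0.72 [366. 194.]
sample_jar [ 0.588 -0.01   0.051] 0.8 [327. 195.]
sample_jar [ 0.651 -0.276  0.052] 0.73 [379. 159.]
sample_jar [ 0.618 -0.126  0.08 ] 0.53 [351. 171.]
parts_bag [ 0.746 -0.12   0.056] 0.38 [326. 159.]
parts_bag [0.433 0.256 0.058] 0.16 [276. 259.]
red_bottle [ 0.744 -0.118  0.051] 0.83 [326. 161.]
glass_bottle [0.5   0.331 0.103] 0.94 [235. 243.]
glass_bottle [ 0.573 -0.121  0.039] 0.48 [358. 188.]
glass_bottle [ 0.542 -0.131  0.034] 0.17 [366. 193.]
rubber_stopper [0.305 0.356 0.031] 0.64 [267. 320.]
rubber_stopper [0.436 0.258 0.059] 0.49 [275. 259.]
tube_block_blue [0.513 0.425 0.03 ] 0.58 [203. 275.]
top [[0.005100888839398393, -0.9997717468801945, -0.020746929246809216], [-0.997382238211327, -0.003590004317526401
[... 325 characters left out ...]
63  -0.135  0.089] 0.75 [405. 156.]
sample_jar [ 0.662 -0.288  0.069] 0.73 [464. 145.]
sample_jar [ 0.599 -0.024  0.071] 0.59 [359. 169.]
parts_bag [0.309 0.351 0.033] 0.6 [212. 283.]
amber_bottle [0.449 0.24  0.064] 0.76 [254. 229.]
amber_bottle [ 0.538 -0.156  0.031] 0.4 [409. 195.]
red_bottle [ 0.752 -0.127  0.072] 0.9 [400. 110.]
yellow_cap_bottle [0.344 0.232 0.083] 0.55 [255. 272.]
glass_bottle [0.52  0.302 0.139] 0.85 [222. 199.]
rubber_stopper [0.308 0.347 0.033] 0.69 [214. 283.]
rubber_stopper [ 0.751 -0.126  0.071] 0.27 [399. 110.]
tube_block_blue [0.527 0.416 0.033] 0.61 [189. 198.]
[ 0.228 -0.582  0.24 ] [[ 0.931  0.364  0.   ]
 [ 0.364 -0.931 -0.   ]
 [ 0.     0.    -1.   ]] 1.2
```

View pics.

```bash
python3 - <<'E'
import cv2,numpy as np
t=cv2.imread('pics/top0.png')
cv2.imwrite('pics/topc.png',cv2.resize(t[80:320,300:560],None,fx=2.5,fy=2.5,interpolation=cv2.INTER_CUBIC))
E
```

```text
(no output)
```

View pics/scene0.png

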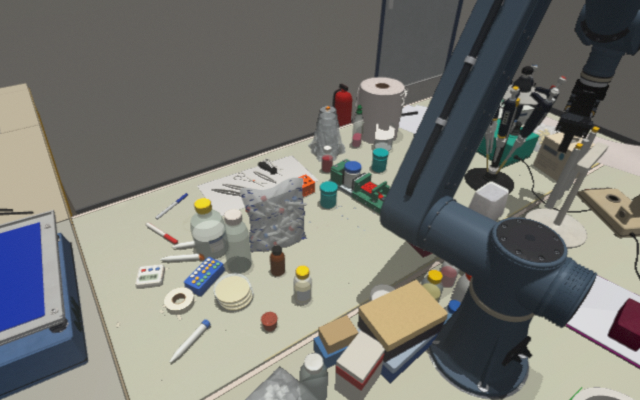

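View pics/topc.png

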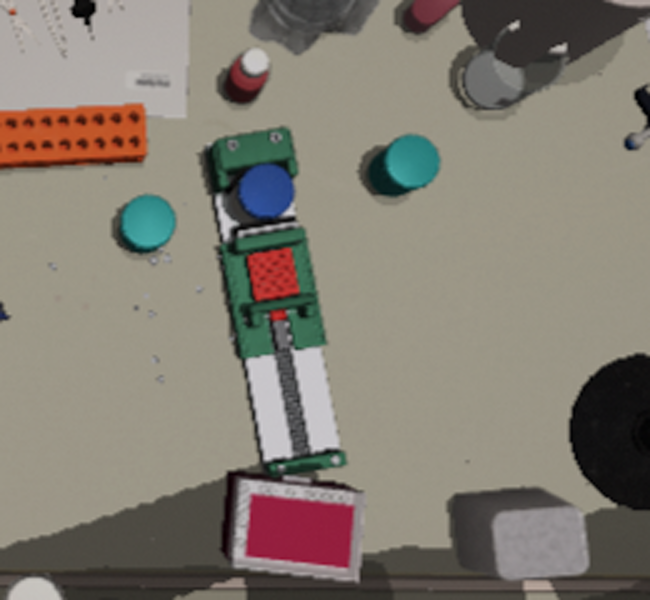

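The scene shows the blue-lidded jar in the clamp at (352,170), the parts bag at (275,213) well off to the left, and the bottles beyond it. The top crop shows the clamp running from the V (full-image 402,140) to the end stop (422,265), with the red paddle at (410,189). Three things are jar-shaped, at top pixels (406,156), (359,169) and (464,145). The one at (406,156) has the blue lid and sits in the V, so it is the one meant. The other two are turquoise. A white and crimson box stands just past the end stop at (418,292).

```bash
cat >> h.py <<'E'
def unproj(d,uv,z):
    K,R,t=d['camera_matrix'],d['R'],d['t']
    c=-R.T@t; r=R.T@np.linalg.inv(K)@np.array([uv[0],uv[1],1.]); return c+r*(z-c[2])/r[2]
E
python3 - <<'E'
from h import *
np.set_printoptions(precision=3,suppress=True)
d=snap('top')
def c(u,v,z): return unproj(d,(300+u/2.5,80+v/2.5),z)
for n,a in dict(Vl=(213,150,.07),Vr=(291,130,.07),stopl=(268,466,.038),stopr=(344,456,.038),pl=(248,252,.044),pr=(294,248,.044),ql=(254,300,.044),qr=(300,296,.044),walll=(243,310,.069),wallr=(313,294,.069),raill=(248,362,.018),railr=(324,348,.018),rackb=(300,455,.015),rackt=(281,330,.015),jar=(266,190,.09),boxtl=(240,475,.0),boxtr=(362,492,.0),boxbl=(232,565,0)).items(): print(n,c(*a))
for n in ['release_pad','thumb_wall','clamp','tube_block_blue']:
    o=finder.outline_of('top',n)
    if o:
        m=o[0]['pixels']; ys,xs=np.nonzero(m); print(n,o[0]['confidence'],xs.min(),xs.max(),ys.min(),ys.max(),cv2.minAreaRect(np.c_[xs,ys].astype(np.float32)))
E
```

```text
Vl [ 0.674 -0.09   0.07 ]
Vr [ 0.695 -0.169  0.07 ]
stopl [ 0.356 -0.148  0.038]
stopr [ 0.366 -0.225  0.038]
pl [ 0.574 -0.129  0.044]
pr [ 0.578 -0.176  0.044]
ql [ 0.524 -0.134  0.044]
qr [ 0.529 -0.181  0.044]
walll [ 0.513 -0.119  0.069]
wallr [ 0.529 -0.189  0.069]
raill [ 0.461 -0.132  0.018]
railr [ 0.476 -0.211  0.018]
rackb [ 0.365 -0.185  0.015]
rackt [ 0.495 -0.167  0.015]
jar [ 0.63  -0.139  0.09 ]
boxtl [ 0.342 -0.125  0.   ]
boxtr [ 0.325 -0.253  0.   ]
boxbl [ 0.249 -0.116  0.   ]
release_pad 0.7 400 418 179 218 ((411.67645263671875, 198.7941436767578), (38.505157470703125, 17.679834365844727), 77.47119140625)
thumb_wall 0.92 389 430 166 221 ((408.22265625, 194.15045166015625), (53.269466400146484, 35.21739196777344), 79.04593658447266)
clamp 0.96 382 437 131 270 ((409.786376953125, 200.73904418945312), (137.91232299804688, 36.66486358642578), 81.34745788574219)
tube_block_blue 0.96 170 205 183 215 ((190.2000274658203, 199.40000915527344), (20.57182502746582, 39.35479736328125), 63.43495178222656)
```

View pics/top0.png

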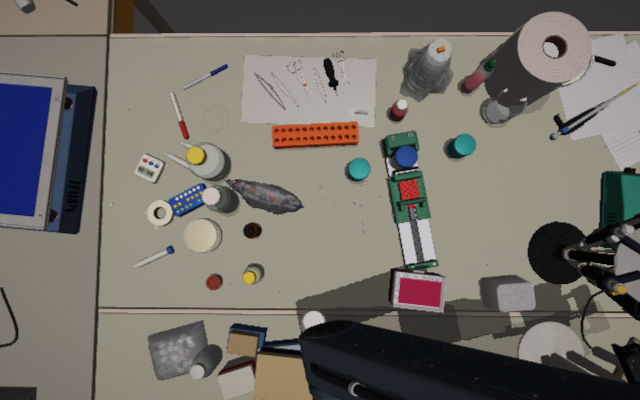

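The top view shows the parts bag at (265,195), far from the path. A stand with a black base disc at (560,250) and a grey box at (510,293) are near the start. I'll check the area round the gripper before moving.

```bash
python3 - <<'E'
from h import *
np.set_printoptions(precision=3,suppress=True)
t=cv2.imread('pics/scene0.png')
cv2.imwrite('pics/scc.png',cv2.resize(t[40:260,440:640],None,fx=2.7,fy=2.7,interpolation=cv2.INTER_CUBIC))
d=snap('top');print('disc',unproj(d,(560,250),0)); 
for u,v in [(485,275),(485,312),(535,312)]: print(unproj(d,(u,v),0.05))
s=imaging.capture('scene')
for X in [(.228,-.582,.24),(.228,-.582,.3),(.3,-.35,.24),(.4,-.55,0),(.4,-.55,.3)]: print(X,proj(s,X),proj(d,X))
E
```

```text
disc [ 0.397 -0.554  0.   ]
[ 0.337 -0.339  0.05 ]
[ 0.246 -0.337  0.05 ]
[ 0.247 -0.46   0.05 ]
(0.228, -0.582, 0.24) [566. 138.] [643. 343.]
(0.228, -0.582, 0.3) [575. 119.] [668. 352.]
(0.3, -0.35, 0.24) [493. 151.] [526. 305.]
(0.4, -0.55, 0) [485. 181.] [558. 249.]
(0.4, -0.55, 0.3) [513.  99.] [646. 259.]
```

View pics/scc.png

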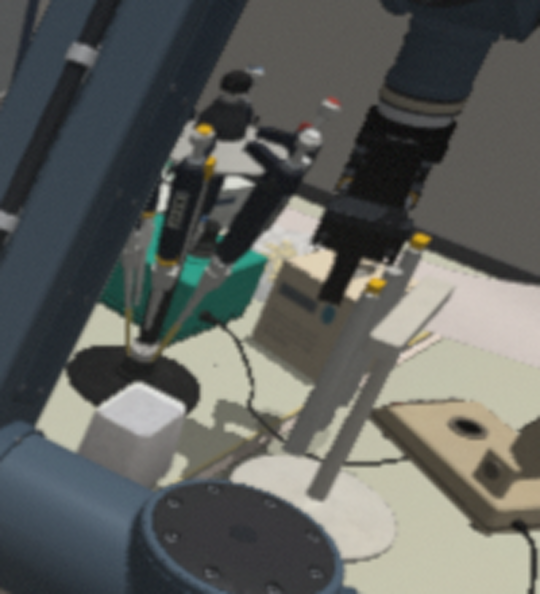

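The crop shows a pipette stand (crop 150,300) and a pair of yellow-capped posts (400,260) either side of the gripper. I'll rise first, then swing left, closing the fingers on the way.

The rows are not in the units I measure in: shifts go in shares of 0.75 m and turns go in shares of 90 degrees. I convert before sending: -0.14 m is -0.1867, -0.127 m is -0.1693, 6 degrees is 0.0667.

Emit:
{"method": "play_rows", "body": {"motion": [[[0, 0, -0.0467, 0, 0, 0], [0, 0, -0.0933, 0, 0, 0], [0, 0, -0.14, 0, 0, 0], [0, 0, -0.1867, 0, 0, 0], [0.0333, -0.0427, -0.1867, 0, 0, 0], [0.0667, -0.084, -0.1867, 0, 0, 0.0222], [0.1, -0.1267, -0.1867, 0, 0, 0.0444], [0.1333, -0.1693, -0.1867, 0, 0, 0.0667]]], "fingers": 0}}

```text
time_s: 2.22
position: [0.2746, -0.4257, 0.3797]
tcp_rot: [[0.965, 0.262, 0.0], [0.262, -0.965, -0.0], [0.0, 0.0, -1.0]]
force: [0.7, -0.2, 0.4]
opening: 0.481
grasp_force: 0.0
```

In the tool's units: 0.275 m is 0.3667, 0.035 m is 0.0467, 5 degrees is 0.0556.

Emit:
{"method": "play_rows", "body": {"motion": [[[0.0467, -0.028, 0, 0, 0, 0.0111], [0.0933, -0.056, 0, 0, 0, 0.0222], [0.14, -0.084, 0, 0, 0, 0.0333], [0.1867, -0.1107, 0, 0, 0, 0.0444], [0.2333, -0.1387, 0, 0, 0, 0.0556], [0.28, -0.1667, 0, 0, 0, 0.0556], [0.3267, -0.1947, 0.0133, 0, 0, 0.0556], [0.3667, -0.2187, 0.04, 0, 0, 0.0556]]]}}

```text
time_s: 2.88
position: [0.4992, -0.1951, 0.352]
tcp_rot: [[0.984, 0.181, 0.006], [0.181, -0.984, -0.004], [0.006, 0.005, -1.0]]
force: [1.3, -1.5, 0.1]
opening: 0.008
grasp_force: 0.0
```

In the tool's units: 0.2 m is 0.2667, 0.0475 m is 0.0633.

Emit:
{"method": "play_rows", "body": {"motion": [[[0.032, -0.0227, 0.0333, 0, 0, 0], [0.0633, -0.0447, 0.0667, 0, 0, 0], [0.0633, -0.0447, 0.1133, 0, 0, 0], [0.0633, -0.0447, 0.16, 0, 0, 0], [0.0633, -0.0447, 0.2133, 0, 0, 0], [0.0633, -0.0447, 0.2667, 0, 0, 0], [0.0633, -0.0447, 0.2667, 0, 0, 0]]]}}

```text
time_s: 3.47
position: [0.5319, -0.1522, 0.1419]
tcp_rot: [[0.984, 0.18, -0.015], [0.18, -0.984, 0.008], [-0.014, -0.011, -1.0]]
force: [-1.2, 0.4, -0.7]
opening: 0.005
grasp_force: 0.0
```

```bash
python3 - <<'E'
from h import *
np.set_printoptions(precision=4,suppress=True)
d=snap('wrist','w1.png'); 
for n in ['release_pad','thumb_wall']:
    for r in finder.recognise('wrist',n)[:2]: print(n,np.array(r['at']),r['confidence'])
d2=snap('scene')
for n in ['release_pad','thumb_wall']:
    for r in finder.recognise('scene',n)[:2]: print(n,np.array(r['at']),r['confidence'])
print(d['camera_matrix'],d['R'],d['t'])
s=bot.read_state();print(s['position'],s['tcp_rot'],s['force'])
E
```

```text
release_pad [ 0.5562 -0.1542  0.0463] 0.84
release_pad [ 0.581  -0.146   0.0524] 0.61
thumb_wall [ 0.5547 -0.1507  0.0446] 0.61
thumb_wall [ 0.5738 -0.1123  0.0276] 0.48
[[309.7069   0.     325.2128]
 [  0.     309.7069 197.5494]
 [  0.       0.       1.    ]] [[ 0.18   -0.9836 -0.0099]
 [-0.9492 -0.1763  0.2606]
 [-0.2581 -0.0375 -0.9654]] [-0.2446  0.4713  0.4255]
[ 0.5389 -0.1559  0.1527] [[ 0.9837  0.1798  0.0058]
 [ 0.1798 -0.9837 -0.003 ]
 [ 0.0051  0.004  -1.    ]] [0.4942 0.0692 0.012 ]
```

View pics/w1.png

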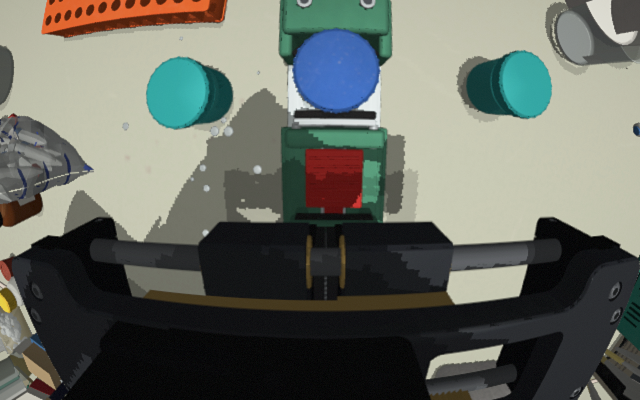

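The wrist view shows the blue lid at (336,70), the red paddle at x 306-363 and y 150-208, and the fingertips just below it at (326,215). I'll work out the paddle position from these edges.

```bash
python3 - <<'E'
from h import *
np.set_printoptions(precision=4,suppress=True)
d=snap('wrist')
w=d['frame'].astype(int); m=((w[...,0]>110)&(w[...,1]<70)&(w[...,2]<70)).astype(np.uint8)
m[:,:280]=0;m[:,390:]=0;m[:130]=0;m[240:]=0
ys,xs=np.nonzero(m);print(xs.min(),xs.max(),ys.min(),ys.max())
def fe(uv,z):
    K=d['camera_matrix'];p=(np.array(uv)-K[:2,2])/K[0,0];th=np.hypot(*p);v=np.r_[p/th*np.sin(th),np.cos(th)]
    c=-d['R'].T@d['t'];r=d['R'].T@v;return c+r*(z-c[2])/r[2]
for r in range(ys.min(),ys.max()+1,6):
    x=xs[ys==r]; 
    if len(x): print(r,x.min(),x.max(),fe((x.min(),r),.044)[:2],fe((x.max(),r),.044)[:2])
for uv,z in [((282,129),.066),((390,130),.066),((336,70),.09),((281,221),.03),((383,221),.03)]: print(uv,fe(uv,z))
t=snap('top','top2.png');s=bot.read_state();print(s['position'],proj(t,[.538,-.1555,.044]))
E
```

```text
299 352 158 209
158 300 319 [ 0.5724 -0.1297] [ 0.5752 -0.1451]
164 299 352 [ 0.5674 -0.1297] [ 0.5752 -0.1729]
170 300 352 [ 0.5626 -0.1314] [ 0.5703 -0.1738]
176 312 323 [ 0.5593 -0.1421] [ 0.5609 -0.1511]
182 314 315 [ 0.5546 -0.1446] [ 0.5548 -0.1454]
200 349 351 [ 0.5446 -0.1764] [ 0.5449 -0.1781]
206 345 352 [ 0.5388 -0.1741] [ 0.5399 -0.18  ]
(282, 129) [ 0.5946 -0.1139  0.066 ]
(390, 130) [ 0.6088 -0.1937  0.066 ]
(336, 70) [ 0.6412 -0.1453  0.09  ]
(281, 221) [ 0.5107 -0.121   0.03  ]
(383, 221) [ 0.5273 -0.2133  0.03  ]
[ 0.5383 -0.1556  0.1522] [410. 195.]
```

The paddle centre comes out at about (0.541, -0.156), which agrees with the top view. I'll descend.

In the tool's units: 0.085 m is 0.1133, 0.08 m is 0.1067.

Emit:
{"method": "play_rows", "body": {"motion": [[[0, 0, 0.0333, 0, 0, 0], [0, 0, 0.0667, 0, 0, 0], [0, 0, 0.0933, 0, 0, 0], [0, 0, 0.1067, 0, 0, 0], [0, 0, 0.1133, 0, 0, 0], [0, 0, 0.1133, 0, 0, 0], [0, 0, 0.1133, 0, 0, 0]]]}}

```text
time_s: 4.45
position: [0.5377, -0.1552, 0.0655]
tcp_rot: [[0.984, 0.18, 0.002], [0.18, -0.984, -0.001], [0.001, 0.001, -1.0]]
force: [1.5, 0.0, -1.0]
opening: 0.006
grasp_force: 0.0
```

In the tool's units: 0.012 m is 0.016, 0.006 m is 0.008.

Emit:
{"method": "play_rows", "body": {"motion": [[[0, 0, 0.004, 0, 0, 0], [0, 0, 0.008, 0, 0, 0], [0, 0, 0.012, 0, 0, 0], [0, 0, 0.0147, 0, 0, 0], [0, 0, 0.016, 0, 0, 0], [0, 0, 0.016, 0, 0, 0], [0, 0, 0.016, 0, 0, 0]]]}}

```text
time_s: 5.03
position: [0.5393, -0.1554, 0.0569]
tcp_rot: [[0.984, 0.18, 0.006], [0.18, -0.984, -0.002], [0.006, 0.003, -1.0]]
force: [-1.5, 2.7, 23.4]
opening: 0.001
grasp_force: 11.4
```

The paddle is down on its stop at 23 N. Next I push along the bed, in the tool's -x direction.

In the tool's units: -0.03 m is -0.04, -0.006 m is -0.008.

Emit:
{"method": "play_rows", "body": {"motion": [[[-0.004, 0, 0, 0, 0, 0], [-0.008, 0, 0, 0, 0, 0], [-0.0133, 0, 0, 0, 0, 0], [-0.02, 0, 0, 0, 0, 0], [-0.0267, 0, 0, 0, 0, 0], [-0.0333, 0, 0, 0, 0, 0], [-0.04, 0, 0, 0, 0, 0], [-0.04, 0, 0, 0, 0, 0]]]}}

```text
time_s: 5.7
position: [0.51, -0.1606, 0.0569]
tcp_rot: [[0.984, 0.179, 0.008], [0.179, -0.984, -0.003], [0.007, 0.004, -1.0]]
force: [0.3, 5.1, 23.8]
opening: 0.007
grasp_force: 12.3
```

Emit:
{"method": "play_rows", "body": {"motion": [[[-0.0067, 0, 0, 0, 0, 0], [-0.0147, 0, 0, 0, 0, 0], [-0.024, 0, 0, 0, 0, 0], [-0.0333, 0, 0, 0, 0, 0], [-0.0427, 0, 0, 0, 0, 0], [-0.052, 0, 0, 0, 0, 0], [-0.06, 0, 0, 0, 0, 0], [-0.06, 0, 0, 0, 0, 0]]]}}

```text
time_s: 6.37
position: [0.4648, -0.1686, 0.0567]
tcp_rot: [[0.984, 0.179, 0.006], [0.179, -0.984, -0.002], [0.005, 0.004, -1.0]]
force: [-2.3, 4.2, 29.4]
opening: 0.005
grasp_force: 14.8
```

```bash
python3 - <<'E'
from h import *
s=snap('wrist','w2.png')
E
```

```text
(no output)
```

View pics/w2.png

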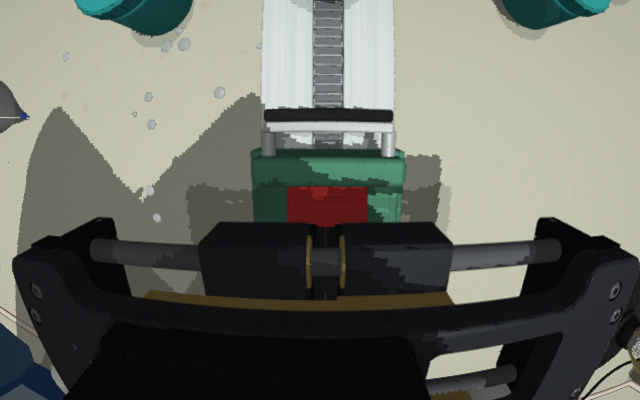

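The wrist view shows the jaw plate at (328,165) clear of the jar with the bed bare behind it, so the jaw travels with the fingers. I'll push on to the end stop.

In the tool's units: -0.034 m is -0.0453, -0.031 m is -0.0413.

Emit:
{"method": "play_rows", "body": {"motion": [[[-0.008, 0, 0, 0, 0, 0], [-0.016, 0, 0, 0, 0, 0], [-0.024, 0, 0, 0, 0, 0], [-0.0307, 0, 0, 0, 0, 0], [-0.036, 0, 0, 0, 0, 0], [-0.0413, 0, 0, 0, 0, 0], [-0.0453, 0, 0, 0, 0, 0], [-0.0453, 0, 0, 0, 0, 0]]]}}

```text
time_s: 7.08
position: [0.4354, -0.1748, 0.0569]
tcp_rot: [[0.985, 0.175, 0.014], [0.175, -0.985, -0.004], [0.013, 0.007, -1.0]]
force: [11.5, 15.2, 30.3]
opening: 0.006
grasp_force: 15.3
```

In the tool's units: -0.005 m is -0.0067, -0.004 m is -0.0053.

Emit:
{"method": "play_rows", "body": {"motion": [[[-0.0027, 0, 0, 0, 0, 0], [-0.0053, 0, 0, 0, 0, 0], [-0.0067, 0, 0, 0, 0, 0], [-0.0067, 0, 0, 0, 0, 0], [-0.0067, 0, 0, 0, 0, 0]]]}}

```text
time_s: 7.5
position: [0.4329, -0.1773, 0.0569]
tcp_rot: [[0.984, 0.176, 0.019], [0.176, -0.984, -0.008], [0.017, 0.011, -1.0]]
force: [14.8, 13.5, 28.5]
opening: 0.009
grasp_force: 13.8
```

In the tool's units: -0.004 m is -0.0053, -0.002 m is -0.0027.

Emit:
{"method": "play_rows", "body": {"motion": [[[-0.0027, 0, 0, 0, 0, 0], [-0.0053, 0, 0, 0, 0, 0], [-0.0053, 0, 0, 0, 0, 0], [-0.0053, 0, 0, 0, 0, 0]]]}}

```text
time_s: 7.83
position: [0.4314, -0.1785, 0.057]
tcp_rot: [[0.984, 0.174, 0.023], [0.174, -0.985, -0.01], [0.021, 0.014, -1.0]]
force: [21.5, 16.6, 25.7]
opening: 0.008
grasp_force: 17.9
```

```bash
python3 - <<'E'
from h import *
a=snap('scene')['frame'];b=snap('top')['frame']
f=lambda i,r,c:cv2.resize(i[r:r+110,c:c+130,::-1],None,fx=3,fy=3,interpolation=cv2.INTER_CUBIC)
cv2.imwrite('pics/m.png',np.hstack([f(a,140,320),f(b,190,350)]))
print(bot.read_state()['force'])
E
```

```text
[21.54521009 16.61195447 25.51948903]
```

View pics/m.png

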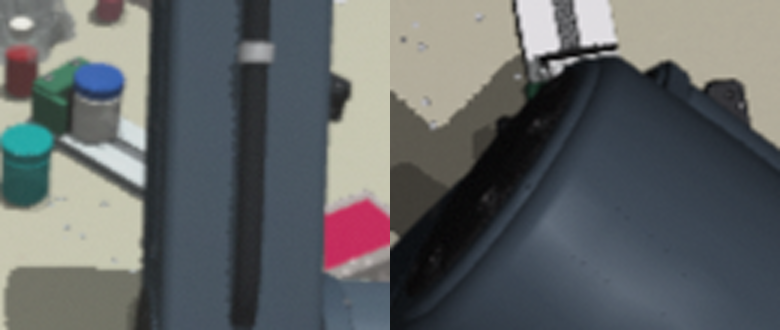

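The mosaic shows the jar still standing in the V (left, 97,100). The pushing force rises stiffly to 21 N, so the jaw is against its stop. I'll ease the push, then lift straight up with a light push kept on.

In the tool's units: -0.03 m is -0.04, -0.024 m is -0.032.

Emit:
{"method": "play_rows", "body": {"motion": [[[0.0027, 0, 0, 0, 0, 0], [0.0053, 0, 0, 0, 0, 0], [0.0053, 0, -0.0053, 0, 0, 0], [0.0053, 0, -0.0107, 0, 0, 0], [0.0067, 0, -0.0173, 0, 0, 0], [0.008, 0, -0.024, 0, 0, 0], [0.008, 0, -0.032, 0, 0, 0], [0.008, 0, -0.04, 0, 0, 0]]]}}

```text
time_s: 8.6
position: [0.4309, -0.1768, 0.0835]
tcp_rot: [[0.984, 0.179, 0.009], [0.179, -0.984, -0.005], [0.008, 0.006, -1.0]]
force: [6.3, 0.1, -5.0]
opening: 0.006
grasp_force: 3.1
```

In the tool's units: -0.18 m is -0.24, -0.16 m is -0.2133.

Emit:
{"method": "play_rows", "body": {"motion": [[[0, 0, -0.0133, 0, 0, 0], [0, 0, -0.04, 0, 0, 0], [0, 0, -0.08, 0, 0, 0], [0, 0, -0.1267, 0, 0, 0], [0, 0, -0.1733, 0, 0, 0], [0, 0, -0.2133, 0, 0, 0], [0, 0, -0.24, 0, 0, 0], [0, 0, -0.24, 0, 0, 0]]]}}

```text
time_s: 9.27
position: [0.4293, -0.1766, 0.2675]
tcp_rot: [[0.984, 0.18, 0.01], [0.18, -0.984, -0.007], [0.008, 0.009, -1.0]]
force: [0.9, -1.0, -0.8]
opening: 0.004
grasp_force: 0.0
```

In the tool's units: 0.17 m is 0.2267, 0.15 m is 0.2.

Emit:
{"method": "play_rows", "body": {"motion": [[[0, 0.04, 0, 0, 0, 0], [0, 0.08, 0, 0, 0, 0], [0, 0.12, 0, 0, 0, 0], [0, 0.16, 0, 0, 0, 0], [0, 0.2, 0, 0, 0, 0], [0, 0.2267, 0, 0, 0, 0], [0, 0.2267, 0, 0, 0, 0], [0, 0.2267, 0, 0, 0, 0]]]}}

```text
time_s: 9.93
position: [0.4568, -0.3426, 0.2613]
tcp_rot: [[0.984, 0.178, -0.001], [0.178, -0.984, 0.002], [-0.001, -0.002, -1.0]]
force: [-0.6, 0.8, 0.1]
opening: 0.005
grasp_force: 0.0
```

```bash
python3 - <<'E'
from h import *
b=snap('top')['frame']
cv2.imwrite('pics/e.png',cv2.resize(b[100:320,340:520,::-1],None,fx=2.7,fy=2.7,interpolation=cv2.INTER_CUBIC))
s=bot.read_state();print(s['position'],s['force'],s['time_s'])
E
```

```text
[ 0.45659157 -0.34136489  0.26142632] [-0.25531748  0.24603364  0.16313573] 9.9833
```

View pics/e.png

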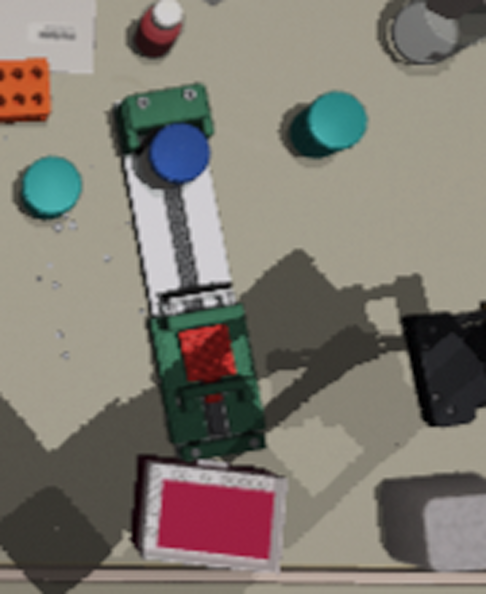

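The picture shows the jaw body right up against the end stop at (215,445) with no rail between them. The paddle is free at (208,352), the jar stands in the V at (180,153), and the gripper is clear at (445,370).

```bash
python3 -c "
from rig import bot
print(bot.hand_in())"
```

```text
the job is handed in; nothing more can be done
None
```

I pushed the jaw fully open against its end stop and let go of the paddle so the ratchet could lock. The jar is still standing in its V, the arm is clear, and the job is handed in at about 10 s; no verdict was returned.

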